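Lock the receipt roll into its dispenser with the spindle

TASK

Lock the paper roll into its dispenser: pick up the long steel spindle by its black handle and, coming from the robot's right, slide it gently through the eye of the nearer side plate, the roll's core and the eye of the other side plate until the handle's collar is up against the plate, then let go. The carrier with the plates may sit a little to either side on its base, so look or feel for the eye. Leave the short spare spindle lying in its rest.

Things in the scene. Friction and masses are not known exactly. Their poses are not given: they have to be found in the camera images.
- dispenser: Receipt-roll dispenser: dark steel base plate 150 (x) x 116 (y) x 12 mm, fixed to the desk, under an aluminium carrier of two upright side plates with a white paper roll between them. Origin: centre of the base's underside, on the desk; z up. The spindle goes in along +y, its handle staying on the -y side. The common axis of both eyes is parallel to y, 62 mm above the desk.
- plate_face (a point): Nominal entry point (same axes as the dispenser): outer face of the nearer (-y) side plate, at eye height, mid-base. The true eye lies up to 15 mm from here in x, either way: the carrier is clamped anywhere along its slot; this offset is NOT reported, see or feel for it. Plates: 62 mm wide (x), 8 thick, tops 22 mm above this point. Eye: 13 mm round hole, 1 mm chamfer. The carrier holds firm under 50 N.
- far_face (a point): Outer face of the other side plate, at eye height, mid-base: 80 mm from the nearer plate's outer face along +y; same plate and eye, shifted in x by the same unknown offset. Between the plates, centred on the eye axis, the paper roll: 70 mm diameter, 58 mm wide, 24 mm bore, spins freely; its top is 97 mm above the desk.
- spindle_handle (a point): Centre of the long spindle's black plastic handle (20 mm diameter, 50 mm long), on its axis; own y axis points from handle to tip. Lies level, axis 45 mm above the desk, in two V notches (8 and 50 mm ahead of the collar, 6 mm thick) of a fixed grey rest; lift it straight up. The handle overhangs freely. About 0.1 kg, centre of mass about 60 mm ahead of here.
- spindle_collar (a point): Point on the long spindle's axis at the handle's front end face (the collar), 25 mm ahead of the handle's centre; here the shaft begins: steel, 10 mm diameter, 100 mm long.
- spindle_tip (a point): Tip of the long spindle's shaft, 100 mm ahead of the collar; the last 3 mm taper to 7 mm diameter.
- spare_handle (a point): Centre of the handle of the short spare spindle, which lies in a rest of its own: same handle, but its shaft is only 60 mm long. Leave it alone.
There are look-alikes about, which are no part of the job. Leave any green look-alike of the part that bears spindle_handle alone.

How it is judged:
By the outcome, as a careful person would: the job done as asked, in the order asked, and still so for the second after the job is handed in, with the robot touching nothing.
It also fails if it takes over 61 s, if anything falls off the work surface, if the arm or the gripper's body presses on something with over 40 N, if the wrist force passes 120 N, or if a joint passes its speed limit or range.

ROBOT

A 6-joint arm with a two-finger parallel gripper is mounted at the origin on the work surface. World frame = base frame: x ahead of the robot, y to its left, z up, the work surface at z = 0. Lengths are in m, angles in rad, forces in N, time in s.
With the tool pointing down it reaches from about 0.35 to 0.775 m from the base axis. Payload 7.3 kg.
Tool frame: the origin (TCP) lies at the very end of the fingers, on their centre line; the grasp point (between the pads) lies 19 mm behind it; z points along the fingers, y is the direction in which the jaws open and shut (so a half turn about z gives the same grasp; the last joint's range is limited). The gripper opens to 92 mm and grips with 3 to 60 N. Pads are 19 mm wide; open, the fingers measure 130 mm over their backs; the gripper's body (75 mm by 190 mm) begins 47 mm behind the grasp point.
Start: joints at [1.182, 0.342, 1.524, -0, 1.275, -0.146], TCP at [0.126, 0.51, 0.227] pointing down, gripper open.
Joint ranges: [-2.53, 2.53], [-0.77, 2.02], [0.04, 2.7], [-1, 4.14], [0.28, 2.66], [-3.11, 3.11]. Speed limits (rad/s): [2.57, 2.57, 3.14, 3.14, 3.14, 3.14].

INTERFACE

Orientations are given as [roll, pitch, yaw] about the fixed x, y, z axes, in that order (R = Rz(yaw) Ry(pitch) Rx(roll)).
In Python, from cell import robot gives the robot as it stands.
- The arm moves only by the tool apply_moves, never from a script. Its argument "plan" is a list of rows, each an object of numbers: "tx", "ty", "tz": the shift along the tool's x, y, z in m; "yaw": the turn about the tool's z in rad; "grip": the opening, from -1 (shut) to 1 (fully open), so that 0 is half open. In form: [{"tx": .., "ty": .., "tz": .., "yaw": .., "grip": ..}, ...]. A call has 1 to 8 rows; each row is the pose to reach, as a shift and turn from the pose commanded when the call began, along the tool's axes at that moment; what a row does not reach only later rows make up. A row lasts 1/8 s, in which the tool goes at most 62.5 mm and 10.7 degrees, less where a joint would pass 70% of its speed; a pose out of reach is approached as far as the arm can. A call with a gripper value outside its range is refused whole. The fingers move at their own pace and stop on an object; "force" is the grip in N (left out, the last holds). Time passes only in rows, so rows that repeat a pose let the fingers close. It gives the time, the measured TCP pose, the force and the opening at its end, in the units of the state.
- robot.observe(): the state, without advancing time (a new reading comes with each control period).
- robot.read_camera(name): name is "side" or "top"; returns (picture, depth): 400x640x3 uint8, red, green, blue; 400x640 float32, m along the optical axis (not along the pixel's ray), 0 where there is no reading.
- robot.get_calibration(name): a dict with "camera_matrix" (3x3 intrinsics, pixels), "R" (3x3) and "t" (3): a world point X has camera coordinates R X + t. Camera axes: x right, y down, z forward; pixel columns grow to the right and rows downward; lengths in m; the calibration is good to about 2 mm. A picture is of the moment at which its call begins. get_calibration takes no time and is no camera call.
- robot.hand_in(): hands the job in, once; it reports no verdict.
Trained networks look in the newest picture that a camera, given by its name, has taken for a name from the list of things; names that differ only in an ending like _2 or _b are one class to them, and where a whole thing is asked for, a point or a joint stands for the part that bears it (a point fixed in the world has none). Each returns a list of dicts, best first, with "confidence" (0 to 1); they miss things now and then, are a little off and sometimes report something else, mostly with a low value. They report only what shows in the picture. A call takes as long as a camera call. They do not tell look-alikes from the thing itself.
- robot.outline_of(label, camera): "region" (400x640 bool, what is visible of it) and "pixel" ([row, column] in pixels, amid what is visible of it).
- robot.tip_of(label, camera): "pixel" ([row, column] in pixels: a listed point, or the origin of a listed thing).
The state is a dict: "time": time; "qpos": joint angles; "qvel": joint speeds; "joint_efforts": joint torques, N m; "tool_pos": TCP position; "tool_rot": TCP orientation; "contact_force": force on the tool from outside, world axes, zero at the start; "torque": the same for the moment, N m; "opening": finger opening in m.
Only numpy, scipy, OpenCV 4.12 (cv2) and the standard library are available. Lean on these libraries where they do the work, as an engineer would, in place of code of your own. Each camera call takes 0.05 s, during which the arm holds its last target.

## Working session

There is one attempt and no reset: what is moved stays moved. The work goes in short steps, Python scripts to look and compute and a tool call to move; the robot and the scene stay as the last step left them, time stands still between calls to the robot, and variables do not carry over. Pictures are saved under pics/ and viewed, and the job is handed in when it is done.

Besides the shell and the picture viewer there is one more tool, called as name([rows], argument=value, ...), one row to a line, values as JSON. apply_moves: Moves the arm, as the interface text tells. Its arguments: {"type":"object","properties":{"plan":{"type":"array","items":{"type":"object","properties":{"tx":{"type":"number"},"ty":{"type":"number"},"tz":{"type":"number"},"yaw":{"type":"number"},"grip":{"type":"number"}}}},"force":{"type":"number"}},"required":["plan"]}

```bash
mkdir -p pics; ls; python3 - <<'E'
from cell import robot
import cv2,numpy as np
print(robot.observe())
for n in ["side","top"]:
    p,d=robot.read_camera(n); cv2.imwrite(f"pics/{n}0.png",p[:,:,::-1]); np.savez(f"pics/{n}0.npz",p=p,d=d)
    c=robot.get_calibration(n); print(n,c, 'campos',-np.array(c['R']).T@np.array(c['t']))
    for l in ["spindle_handle","spindle_collar","spindle_tip","spare_handle","dispenser","plate_face","far_face"]:
        print(l,[(np.round(r['pixel'],1).tolist(),round(r['confidence'],2)) for r in robot.tip_of(l,n)])
print(robot.observe()['time'])
E
```

```text
pics
{'time': 0.0, 'qpos': array([ 1.18197442e+00,  3.42708932e-01,  1.52502715e+00,  2.69605797e-05,
        1.27541250e+00, -1.46009974e-01]), 'qvel': array([ 8.28280262e-05,  1.96026552e-04, -1.43377067e-03,  1.98336610e-03,
        5.28575857e-04, -1.37698669e-03]), 'joint_efforts': array([ 1.63077697e-03, -4.31246138e+01, -2.44218957e+01,  7.19641708e-02,
        5.60781977e-02, -1.52619355e-04]), 'tool_pos': array([0.12604354, 0.50921696, 0.2260486 ]), 'tool_rot': array([-3.14005704e+00, -2.51880353e-04,  2.89877266e+00]), 'contact_force': array([-0.07264717,  0.6312202 ,  0.99833322]), 'torque': array([-0.02563762,  0.00560049,  0.04030574]), 'opening': 0.09160017043471325}
side {'camera_matrix': array([[490.74852432,   0.        , 316.9945165 ],
       [  0.        , 490.74852432, 194.68256592],
       [  0.        ,   0.        ,   1.        ]]), 'R': array([[-0.93908685,  0.34318175, -0.01849798],
       [ 0.26272006,  0.68212774, -0.68240744],
       [-0.22157179, -0.64569965, -0.73073792]]), 't': array([ 0.42710625, -0.00504128,  1.29703007])} campos [0.68979959 0.6943555
[... 455 characters left out ...]
199.03802025],
       [  0.        ,   0.        ,   1.        ]]), 'R': array([[ 0.00972866, -0.99995048, -0.00209724],
       [-0.97956701, -0.00910896, -0.20091168],
       [ 0.20088262,  0.00400899, -0.97960711]]), 't': array([-0.05513395,  0.43939027,  0.99777724])} campos [ 0.23051248 -0.0551289   1.06559269]
spindle_handle [([197.4, 429.0], 0.81), ([301.9, 453.1], 0.61)]
spindle_collar [([298.1, 459.2], 0.88), ([197.8, 420.1], 0.68), ([128.4, 439.7], 0.33)]
spindle_tip [([203.4, 374.9], 0.72), ([259.9, 486.6], 0.69)]
spare_handle [([127.5, 441.4], 0.88), ([144.7, 242.2], 0.64)]
dispenser [([158.1, 229.4], 0.71)]
plate_face [([145.6, 239.6], 0.73)]
far_face [([151.5, 206.3], 0.68)]
0.8
```

```bash
python3 - <<'E'
import cv2
a=cv2.imread('pics/side0.png')
cv2.imwrite('pics/s_crop.png',cv2.resize(a[90:340,190:400],None,fx=2.4,fy=2.4,interpolation=2))
b=cv2.imread('pics/top0.png')
cv2.imwrite('pics/t_crop.png',cv2.resize(b[90:340,180:520],None,fx=2.3,fy=2.3,interpolation=2))
E
```

```text
(no output)
```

View pics/side0.png

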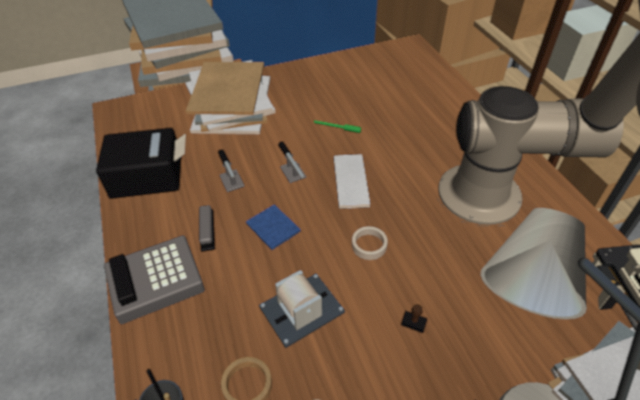

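View pics/top0.png

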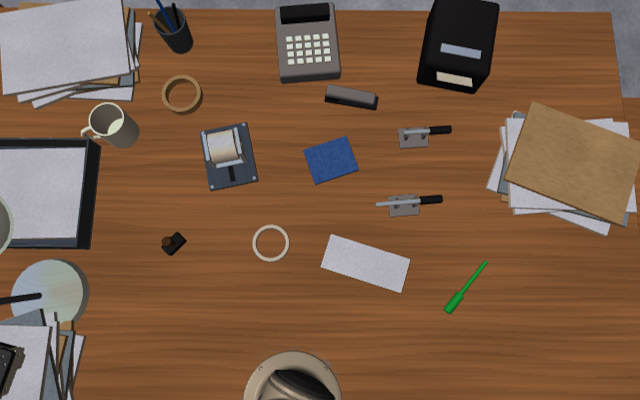

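View pics/s_crop.png

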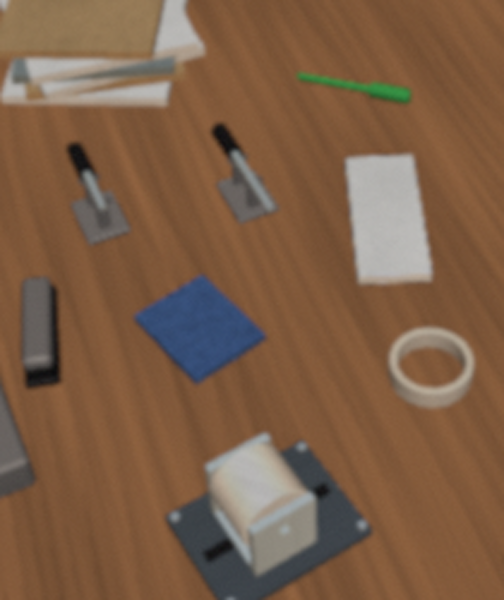

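View pics/t_crop.png

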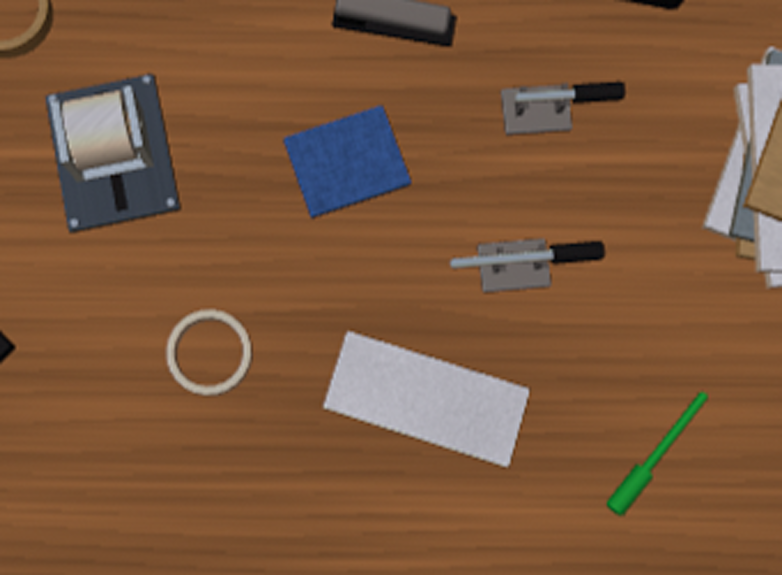

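Top view: the long spindle is at rows 199–203, with its black handle at (199,430) and its tip at (203,376). The short spare has its black handle at (130,440), and the green look-alike is at (302,453). The dispenser is at about (158,229). My choice is the long-shafted black handle at (199,430). Next I measure.

```bash
cat > h.py <<'E'
import numpy as np,cv2
from cell import robot
def cal(n):
    c=robot.get_calibration(n);return np.array(c['camera_matrix']),np.array(c['R']),np.array(c['t'])
def tri(ps,pt):
    A=[]
    for n,p in (('side',ps),('top',pt)):
        K,R,t=cal(n);P=K@np.c_[R,t];r,c=p
        A+= [c*P[2]-P[0], r*P[2]-P[1]]
    X=np.linalg.svd(np.array(A))[2][-1];X=X[:3]/X[3]
    return X
def proj(n,X):
    K,R,t=cal(n);x=K@(R@np.asarray(X)+t);return np.array([x[1]/x[2],x[0]/x[2]])
def cloud(n,d):
    K,R,t=cal(n);v,u=np.mgrid[:400,:640]
    X=np.stack([(u-K[0,2])/K[0,0]*d,(v-K[1,2])/K[1,1]*d,d],-1)
    return (X-t)@R
def ray_z(n,p,z):
    K,R,t=cal(n);C=-R.T@t;d=R.T@np.linalg.inv(K)@np.array([p[1],p[0],1.]);return C+d*(z-C[2])/d[2]
E
python3 - <<'E'
from h import *
for l,s,t in [("handle",(148.8,280.6),(197.4,429)),("collar",(154.7,286.1),(197.8,420.1)),("tip",(176,302.3),(203.4,374.9)),("disp",(310.2,298.6),(158.1,229.4)),("plate",(278.3,288.1),(145.6,239.6)),("far",(307.6,310.5),(151.5,206.3))]:
    X=tri(s,t);print(l,X.round(4),proj('side',X)-s,proj('top',X)-t)
for n in['side','top']:
    d=np.load(f'pics/{n}0.npz')['d'];C=cloud(n,d)
    for l in ['spindle_handle','dispenser']:
        for r in robot.outline_of(l,n)[:3]:
            m=r['region']&(d>0);q=C[m]
            np.save(f'pics/{n}_{l}_{int(r["pixel"][0])}.npy',r['region'])
            print(n,l,r['pixel'],r['confidence'],m.sum(),np.median(q,0).round(4),q.min(0).round(3),q.max(0).round(3))
E
```

```text
handle [ 0.4479 -0.3044  0.0462] [0.23138893 0.74776012] [-0.95837711  0.51683418]
collar [ 0.4432 -0.2826  0.0428] [-0.21756112 -0.69985961] [ 0.87935685 -0.48688447]
tip [ 0.4295 -0.1801  0.0497] [-0.05642165 -0.20684706] [ 0.24571663 -0.13944778]
disp [ 0.5529  0.1609 -0.0055] [0.35495783 1.59394131] [-1.45605922  0.8376344 ]
plate [0.56   0.1237 0.0705] [0.42008856 1.7197283 ] [-1.64688125  0.92652803]
far [0.542  0.2015 0.0664] [-0.08279445 -0.37907003] [ 0.33957467 -0.20274671]
side spindle_handle [154.0, 284.4] 0.75 189 [ 0.4391 -0.2811  0.0501] [ 0.426 -0.354 -0.001] [ 0.453 -0.181  0.059]
side spindle_handle [128.5, 345.9] 0.46 192 [ 0.2338 -0.3655  0.0132] [ 0.194 -0.434 -0.002] [ 0.306 -0.331  0.026]
side spindle_handle [306.8, 298.5] 0.16 3717 [0.5625 0.1847 0.0146] [ 0.467  0.091 -0.002] [0.637 0.236 0.1  ]
side dispenser [307.9, 298.8] 0.91 3851 [0.5625 0.1834 0.0144] [ 0.465  0.063 -0.004] [0.64  0.236 0.1  ]
top spindle_handle [291.0, 461.4] 0.9 424 [ 0.2348 -0.374   0.0139] [ 0.191 -0.438 -0.005] [ 0.307 -0.334  0.025]
top spindle_handle [202.1, 417.1] 0.82 389 [ 0.4346 -0.2816  0.0502] [ 0.424 -0.331  0.039] [ 0.452 -0.183  0.059]
top dispenser [157.3, 227.5] 0.72 2958 [0.5329 0.1535 0.0145] [ 0.465  0.091 -0.002] [0.634 0.239 0.101]
```

```bash
python3 - <<'E'
from h import *
import glob
for n in['side','top']:
    d=np.load(f'pics/{n}0.npz')['d'];C=cloud(n,d)
    m=np.load(glob.glob(f'pics/{n}_dispenser_*.npy')[0]).astype(np.uint8)
    m=cv2.dilate(m,np.ones((5,5)))>0
    Q=C[m&(d>0)]
    b=Q[(Q[:,2]>.008)&(Q[:,2]<.018)]
    print(n,'base z',np.median(b[:,2]),len(b))
    r=cv2.minAreaRect((b[:,:2]*1000).astype(np.float32));print('rect',r)
    th=np.deg2rad(r[2]); 
    # find yaw such that x side is long (150)
    w,h=r[1]; yaw=th if w>h else th-np.pi/2
    while yaw>np.pi/2: yaw-=np.pi
    while yaw<-np.pi/2: yaw+=np.pi
    print('yaw deg',np.rad2deg(yaw))
    c,s=np.cos(yaw),np.sin(yaw)
    L=(Q[:,:2]-np.array(r[0])/1000)@np.array([[c,-s],[s,c]])
    L=np.c_[L,Q[:,2]]*1000
    for lo,hi in((8,18),(30,50),(50,70),(70,80),(80,87),(87,93),(93,105)):
        k=(L[:,2]>lo)&(L[:,2]<hi);a=L[k]
        if len(a):print(lo,hi,len(a),'x',np.percentile(a[:,0],[1,5,50,95,99]).round(1),'y',np.percentile(a[:,1],[1,5,50,95,99]).round(1))
    np.save(f'pics/L_{n}.npy',L)
    # spindle
    m=[np.load(f) for f in glob.glob(f'pics/{n}_spindle_handle_*.npy')]
    for f in glob.glob(f'pics/{n}_spindle_handle_*.npy'):
        M=np.load(f);q=C[M&(d>0)]
        if abs(np.median(q[:,0])-.437)<.02:
            k=(q[:,2]>.045)if 1 else 0
            q=q[q[:,2]>.040]
            vx,vy,x0,y0=cv2.fitLine((q[:,:2]).astype(np.float32),cv2.DIST_HUBER,0,.01,.01).ravel()
            if vy<0:vx,vy=-vx,-vy
            t=(q[:,:2]-[x0,y0])@[vx,vy]
            print('spindle dir',vx,vy,'ends',np.array([x0,y0])+t.min()*np.array([vx,vy]),np.array([x0,y0])+t.max()*np.array([vx,vy]),t.max()-t.min())
            for lo in np.arange(-.08,.11,.0125):
                kk=(t>lo)&(t<lo+.0125)
                if kk.any():print(round(lo,4),kk.sum(),q[kk].mean(0).round(4),'top z',np.percentile(q[kk,2],90).round(4))
E
```

```text
side base z 0.012203221360906902 2002
rect ((551.5761108398438, 163.39108276367188), (150.5113067626953, 118.53291320800781), 13.033783912658691)
yaw deg 13.033783912658691
8 18 2002 x [-73.5 -69.4  31.7  71.2  74.3] y [-56.  -49.4  17.7  55.8  57.5]
30 50 141 x [-24.1 -21.9  10.3  36.   36.5] y [-39.1  33.3  39.2  40.5  41. ]
50 70 208 x [-25.  -20.7  21.7  39.9  40.1] y [-38.3 -21.8  38.6  40.3  40.8]
70 80 177 x [-25.9 -22.4  33.5  38.4  39.1] y [-35.8 -32.6  25.8  40.3  40.8]
80 87 405 x [-24.7 -23.4  13.6  34.7  36.3] y [-40.7 -39.   19.   39.7  40.9]
87 93 214 x [-20.4 -18.1  18.4  28.7  30.3] y [-29.9 -26.    5.7  29.   38.2]
93 105 386 x [-11.5  -9.6   6.4  20.6  24.9] y [-28.1 -25.4   1.3  27.5  29. ]
spindle dir -0.12184175 0.99254954 ends [ 0.44740009 -0.32827854] [ 0.42930715 -0.18088946] 0.14849543947941926
-0.0425 1 [ 0.4501 -0.3279  0.0499] top z 0.0499
-0.03 20 [ 0.4457 -0.3216  0.0535] top z 0.0565
-0.0175 27 [ 0.4446 -0.3085  0.0524] top z 0.0558
-0.005 19 [ 0.443  -0.2962  0.0522] top z 0.0564
0.0075 33 [ 0.4418 -0.2841  0.0507] top z 0.055
0.02 14 [ 0.4396 -0.2734
[... 1114 characters left out ...]
0.44152428 -0.33126848] [ 0.42768437 -0.18293174] 0.14898097474609434
-0.0675 26 [ 0.4411 -0.3278  0.0523] top z 0.0556
-0.055 49 [ 0.4405 -0.318   0.0528] top z 0.0556
-0.0425 47 [ 0.4388 -0.3054  0.0526] top z 0.056
-0.03 49 [ 0.4376 -0.2932  0.053 ] top z 0.0563
-0.0175 39 [ 0.4371 -0.2813  0.0505] top z 0.0557
-0.005 26 [ 0.4358 -0.2677  0.0488] top z 0.0513
0.0075 23 [ 0.4349 -0.2544  0.0487] top z 0.0516
0.02 22 [ 0.4334 -0.2436  0.0484] top z 0.0517
0.0325 26 [ 0.4321 -0.2308  0.0482] top z 0.0507
0.045 26 [ 0.4309 -0.2182  0.0484] top z 0.0507
0.0575 22 [ 0.4297 -0.2051  0.0486] top z 0.0514
0.07 26 [ 0.4288 -0.1937  0.0481] top z 0.051
0.0825 7 [ 0.4273 -0.1849  0.0486] top z 0.0501
```

```bash
python3 - <<'E'
from h import *
H={}
P=[]
for n in['side','top']:
    d=np.load(f'pics/{n}0.npz')['d'];C=cloud(n,d);P.append(C[(d>0)])
    print(n,'tcp at',proj(n,[.126,.51,.227]))
P=np.vstack(P)
print('max z grid (mm) rows x 0..0.8 , cols y -0.5..0.7')
ys=np.arange(-.5,.75,.1)
print('      ',ys.round(2))
for x in np.arange(0,.8,.1):
    r=[]
    for y in ys:
        k=(abs(P[:,0]-x-.05)<.05)&(abs(P[:,1]-y-.05)<.05)
        r.append(int(1000*P[k,2].max()) if k.any() else -1)
    print(round(x,1),r)
E
```

```text
side tcp at [334.8443704  621.11262232]
top tcp at [351.58442312  -6.69648495]
max z grid (mm) rows x 0..0.8 , cols y -0.5..0.7
       [-0.5 -0.4 -0.3 -0.2 -0.1 -0.   0.1  0.2  0.3  0.4  0.5  0.6  0.7]
0.0 [7, 7, 6, 13, 310, 309, 13, 640, 6, 337, 113, -1, -1]
0.1 [6, 24, 7, 7, 242, 243, 6, 6, 578, 394, 344, 38, -1]
0.2 [18, 26, 19, 19, 18, 6, 7, 6, 473, 493, 451, 36, -1]
0.3 [11, 6, 19, 19, 19, 29, 7, 71, 475, 487, 438, 62, -1]
0.4 [77, 58, 58, 52, 15, 17, 18, 17, 7, 64, 41, 42, -1]
0.5 [76, 58, 53, 19, 17, 16, 101, 88, 95, 95, 64, 64, 22]
0.6 [64, 107, 54, 44, 44, 7, 18, 30, 95, 98, 88, 89, 6]
0.7 [117, 118, 112, 45, 55, 54, 7, 30, 89, 89, 90, 89, 5]
```

```bash
python3 - <<'E'
from h import *
P=[]
for n in['side','top']:
    d=np.load(f'pics/{n}0.npz')['d'];C=cloud(n,d);P.append(C[(d>0)])
P=np.vstack(P)
for lo,hi in((.1,.2),(.2,.3),(.3,.4),(.4,.5),(.5,.7)):
    print(lo,hi)
    for x in np.arange(0,.5,.05):
        print(round(x,2),[int(((abs(P[:,0]-x-.025)<.025)&(abs(P[:,1]-y-.025)<.025)&(P[:,2]>lo)&(P[:,2]<hi)).sum()) for y in np.arange(.1,.7,.05)])
p=cv2.imread('pics/side0.png');cv2.imwrite('pics/lamp.png',cv2.resize(p[150:400,430:640],None,fx=2.4,fy=2.4))
E
```

```text
0.1 0.2
0.0 [0, 0, 0, 0, 0, 0, 0, 221, 405, 24, 0, 0]
0.05 [0, 0, 0, 0, 0, 0, 0, 441, 975, 206, 0, 0]
0.1 [0, 0, 0, 0, 0, 0, 0, 464, 1349, 388, 0, 0]
0.15 [0, 0, 0, 0, 0, 0, 0, 124, 432, 157, 0, 0]
0.2 [0, 0, 0, 0, 0, 0, 0, 0, 0, 148, 0, 0]
0.25 [0, 0, 0, 0, 0, 0, 0, 0, 0, 0, 0, 0]
0.3 [0, 0, 0, 0, 0, 0, 0, 0, 0, 0, 0, 0]
0.35 [0, 0, 0, 0, 0, 0, 0, 0, 0, 0, 0, 0]
0.4 [0, 0, 0, 0, 0, 0, 0, 0, 0, 0, 0, 0]
0.45 [0, 0, 0, 0, 0, 0, 0, 0, 0, 0, 0, 0]
0.2 0.3
0.0 [0, 0, 0, 0, 0, 0, 0, 0, 0, 0, 0, 0]
0.05 [0, 0, 0, 0, 0, 0, 53, 0, 0, 0, 0, 0]
0.1 [0, 0, 0, 0, 0, 0, 156, 246, 0, 3, 0, 0]
0.15 [0, 0, 0, 0, 0, 0, 0, 0, 0, 21, 0, 0]
0.2 [0, 0, 0, 0, 0, 0, 0, 0, 0, 361, 0, 0]
0.25 [0, 0, 0, 0, 0, 0, 0, 0, 0, 0, 0, 0]
0.3 [0, 0, 0, 0, 0, 0, 0, 0, 0, 0, 0, 0]
0.35 [0, 0, 0, 0, 0, 0, 0, 0, 0, 0, 0, 0]
0.4 [0, 0, 0, 0, 0, 0, 0, 0, 0, 0, 0, 0]
0.45 [0, 0, 0, 0, 0, 0, 0, 0, 0, 0, 0, 0]
0.3 0.4
0.0 [0, 0, 0, 0, 0, 0, 0, 0, 0, 0, 0, 0]
0.05 [0, 0, 0, 0, 0, 0, 231, 0, 0, 0, 0, 0]
0.1 [0, 0, 0, 0, 0, 0, 1354, 783, 8, 0, 0, 0]
0.15 [0, 0, 0, 0, 0, 0, 0, 151, 137, 0, 0, 0]
0.2 [0, 0, 0, 0, 0, 0, 0, 0, 19, 46
[... 396 characters left out ...]

0.2 [0, 0, 0, 0, 0, 0, 0, 0, 332, 0, 0, 0]
0.25 [0, 0, 0, 0, 0, 3, 2092, 1177, 463, 0, 0, 0]
0.3 [0, 0, 0, 0, 0, 1, 1182, 1730, 628, 0, 0, 0]
0.35 [0, 0, 0, 0, 0, 0, 477, 1017, 74, 0, 0, 0]
0.4 [0, 0, 0, 0, 0, 0, 0, 0, 0, 0, 0, 0]
0.45 [0, 0, 0, 0, 0, 0, 0, 0, 0, 0, 0, 0]
0.5 0.7
0.0 [0, 0, 0, 0, 0, 0, 0, 0, 0, 0, 0, 0]
0.05 [0, 0, 27, 0, 0, 0, 0, 0, 0, 0, 0, 0]
0.1 [0, 0, 0, 0, 102, 13, 0, 0, 0, 0, 0, 0]
0.15 [0, 0, 0, 0, 0, 0, 0, 0, 0, 0, 0, 0]
0.2 [0, 0, 0, 0, 0, 0, 0, 0, 0, 0, 0, 0]
0.25 [0, 0, 0, 0, 0, 0, 0, 0, 0, 0, 0, 0]
0.3 [0, 0, 0, 0, 0, 0, 0, 0, 0, 0, 0, 0]
0.35 [0, 0, 0, 0, 0, 0, 0, 0, 0, 0, 0, 0]
0.4 [0, 0, 0, 0, 0, 0, 0, 0, 0, 0, 0, 0]
0.45 [0, 0, 0, 0, 0, 0, 0, 0, 0, 0, 0, 0]
```

View pics/lamp.png

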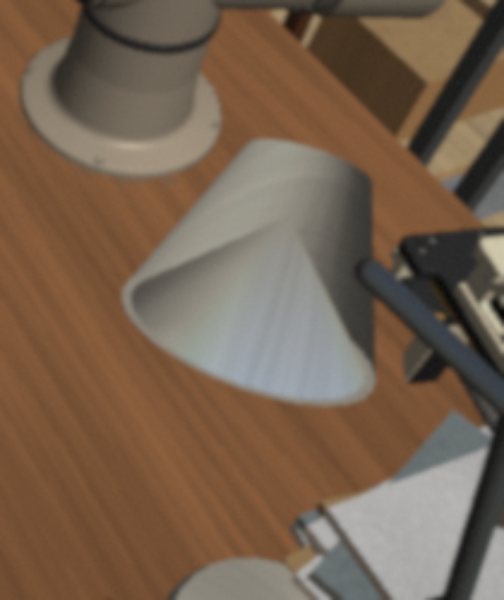

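Long spindle: axis about 45 mm high, handle centre about (0.441, -0.306), pointing 5.5° past +y. Dispenser: yaw about 12.8°, centre (0.5506, 0.1628), carrier offset about +5.4 mm. A lamp up to 0.49 m high stands next to the gripper, so I retreat inward and lift over it first.

apply_moves([
  {"ty":-0.05},
  {"ty":-0.1},
  {"ty":-0.14,"tz":0},
  {"ty":-0.14,"tz":-0.06},
  {"ty":-0.14,"tz":-0.12},
  {"ty":-0.14,"tz":-0.18},
  {"ty":-0.14,"tz":-0.24},
  {"ty":-0.14,"tz":-0.3},
])

```text
schema error: expected keys tx, ty, tz, yaw, grip
```

apply_moves([
  {"tx":0,"ty":-0.05,"tz":0,"yaw":0,"grip":1},
  {"tx":0,"ty":-0.1,"tz":0,"yaw":0,"grip":1},
  {"tx":0,"ty":-0.14,"tz":0,"yaw":0,"grip":1},
  {"tx":0,"ty":-0.14,"tz":-0.06,"yaw":0,"grip":1},
  {"tx":0,"ty":-0.14,"tz":-0.12,"yaw":0,"grip":1},
  {"tx":0,"ty":-0.14,"tz":-0.18,"yaw":0,"grip":1},
  {"tx":0,"ty":-0.14,"tz":-0.24,"yaw":0,"grip":1},
  {"tx":0,"ty":-0.14,"tz":-0.3,"yaw":0,"grip":1},
])

```text
time: 2.0
tool_pos: [0.0923, 0.3732, 0.5289]
tool_rot: [3.14, 0.0, 2.899]
contact_force: [0.7, 1.4, 0.4]
opening: 0.092
```

```bash
cat >> h.py <<'E'
def rows(p0,yaw0,P,Y):
    "world targets -> tool shifts; yaw tool = -(Y-yaw0)"
    ex=np.array([np.cos(yaw0),np.sin(yaw0),0]);ey=np.array([np.sin(yaw0),-np.cos(yaw0),0])
    for p,y in zip(P,Y):
        D=np.array(p)-p0;print('tx %.4f ty %.4f tz %.4f yaw %.4f'%(D@ex,D@ey,-D[2],-(y-yaw0)))
E
python3 - <<'E'
from h import *
a=np.deg2rad([67,58,49,40,31,22,13,4,-5,-13,-20,-27,-34.7]);r=np.r_[np.full(5,.385),.40,.42,.44,.46,.48,.50,.52,.537]
z=np.r_[np.full(7,.53),.48,.43,.38,.33,.28,.22]
P=np.c_[r*np.cos(a),r*np.sin(a),z]
rows(np.array([.0923,.3732,.5289]),2.899,P,np.maximum(2.899-.17*np.arange(1,14),1.667))
print(P.round(3))
E
```

```text
tx -0.0609 ty -0.0043 tz -0.0011 yaw 0.1700
tx -0.1197 ty -0.0185 tz -0.0011 yaw 0.3400
tx -0.1754 ty -0.0417 tz -0.0011 yaw 0.5100
tx -0.2269 ty -0.0734 tz -0.0011 yaw 0.6800
tx -0.2728 ty -0.1127 tz -0.0011 yaw 0.8500
tx -0.3241 ty -0.1499 tz -0.0011 yaw 1.0200
tx -0.3746 ty -0.1944 tz -0.0011 yaw 1.1900
tx -0.4188 ty -0.2492 tz 0.0489 yaw 1.2320
tx -0.4545 ty -0.3133 tz 0.0989 yaw 1.2320
tx -0.4800 ty -0.3769 tz 0.1489 yaw 1.2320
tx -0.4972 ty -0.4376 tz 0.1989 yaw 1.2320
tx -0.5065 ty -0.5023 tz 0.2489 yaw 1.2320
tx -0.5021 ty -0.5751 tz 0.3089 yaw 1.2320
[[ 0.15   0.354  0.53 ]
 [ 0.204  0.326  0.53 ]
 [ 0.253  0.291  0.53 ]
 [ 0.295  0.247  0.53 ]
 [ 0.33   0.198  0.53 ]
 [ 0.371  0.15   0.53 ]
 [ 0.409  0.094  0.53 ]
 [ 0.439  0.031  0.48 ]
 [ 0.458 -0.04   0.43 ]
 [ 0.468 -0.108  0.38 ]
 [ 0.47  -0.171  0.33 ]
 [ 0.463 -0.236  0.28 ]
 [ 0.441 -0.306  0.22 ]]
```

apply_moves([
  {"tx":-0.06,"ty":-0.004,"tz":0,"yaw":0.17,"grip":1},
  {"tx":-0.12,"ty":-0.018,"tz":0,"yaw":0.34,"grip":1},
  {"tx":-0.175,"ty":-0.042,"tz":0,"yaw":0.51,"grip":1},
  {"tx":-0.227,"ty":-0.073,"tz":0,"yaw":0.68,"grip":1},
  {"tx":-0.273,"ty":-0.113,"tz":0,"yaw":0.85,"grip":1},
  {"tx":-0.324,"ty":-0.15,"tz":0,"yaw":1.02,"grip":1},
  {"tx":-0.375,"ty":-0.194,"tz":0,"yaw":1.19,"grip":1},
  {"tx":-0.41,"ty":-0.24,"tz":0.03,"yaw":1.232,"grip":1},
])

```text
time: 3.0
tool_pos: [0.4317, 0.0461, 0.5003]
tool_rot: [3.138, 0.0, 1.664]
contact_force: [0.9, -0.2, 0.1]
opening: 0.092
```

apply_moves([
  {"tx":-0.055,"ty":-0.004,"tz":0.03,"yaw":0,"grip":1},
  {"tx":-0.11,"ty":-0.008,"tz":0.06,"yaw":0,"grip":1},
  {"tx":-0.165,"ty":-0.012,"tz":0.09,"yaw":0,"grip":1},
  {"tx":-0.22,"ty":-0.016,"tz":0.12,"yaw":0,"grip":0.5},
  {"tx":-0.27,"ty":-0.019,"tz":0.155,"yaw":0,"grip":0.2},
  {"tx":-0.315,"ty":-0.022,"tz":0.195,"yaw":0,"grip":0},
  {"tx":-0.351,"ty":-0.0245,"tz":0.24,"yaw":0,"grip":0},
  {"tx":-0.351,"ty":-0.0245,"tz":0.3,"yaw":0,"grip":0},
])

```text
time: 4.0
tool_pos: [0.4395, -0.3065, 0.1988]
tool_rot: [3.14, 0.003, 1.664]
contact_force: [0.7, -0.0, -0.8]
opening: 0.0477
```

```bash
python3 - <<'E'
from h import *
print(robot.observe()['tool_pos'],robot.observe()['tool_rot'])
for n in["side","top"]:
    p,d=robot.read_camera(n); cv2.imwrite(f"pics/{n}1.png",p[:,:,::-1]); np.savez(f"pics/{n}1.npz",p=p,d=d)
a=cv2.imread('pics/side1.png')[60:220,180:400];b=cv2.imread('pics/top1.png')[110:270,330:550]
cv2.imwrite('pics/c1.png',np.hstack([cv2.resize(i,(400,290),interpolation=2) for i in(a,b)]))
E
```

```text
[ 0.43951567 -0.30652489  0.1988019 ] [3.13966824e+00 2.64321793e-03 1.66375568e+00]
```

View pics/c1.png

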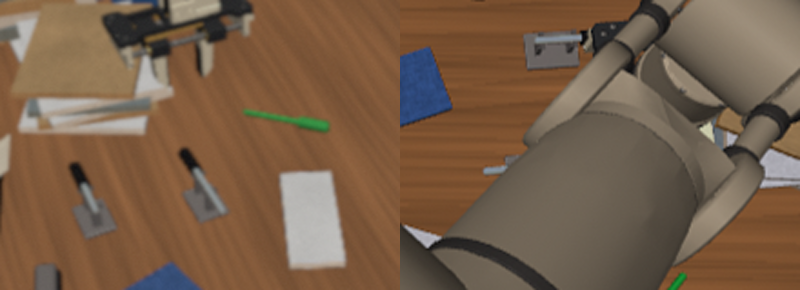

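The side view shows the gripper above the black handle of the long spindle, at crop (190,165). The spare is on its left and untouched. Descending.

apply_moves([
  {"tx":0,"ty":0.0015,"tz":0.05,"yaw":0,"grip":0},
  {"tx":0,"ty":0.0015,"tz":0.1,"yaw":0,"grip":0},
  {"tx":0,"ty":0.0015,"tz":0.14,"yaw":0,"grip":0},
  {"tx":0,"ty":0.0015,"tz":0.16,"yaw":0,"grip":0},
  {"tx":0,"ty":0.0015,"tz":0.172,"yaw":0,"grip":0},
  {"tx":0,"ty":0.0015,"tz":0.172,"yaw":0,"grip":0},
])

```text
time: 4.85
tool_pos: [0.4416, -0.3037, 0.0287]
tool_rot: [3.141, 0.001, 1.667]
contact_force: [-0.3, 0.4, -0.2]
opening: 0.0459
```

```bash
python3 - <<'E'
from h import *
o=robot.observe();print(o['tool_pos'],o['tool_rot'],o['contact_force'],o['opening'])
p,d=robot.read_camera('side'); cv2.imwrite("pics/side2.png",cv2.resize(p[100:200,220:340,::-1],None,fx=5,fy=5,interpolation=2))
E
```

```text
[ 0.44158191 -0.3036615   0.02873241] [3.14084517e+00 6.88116985e-04 1.66725411e+00] [-0.3433437   0.43235526 -0.21652842] 0.04588710850690634
```

View pics/side2.png

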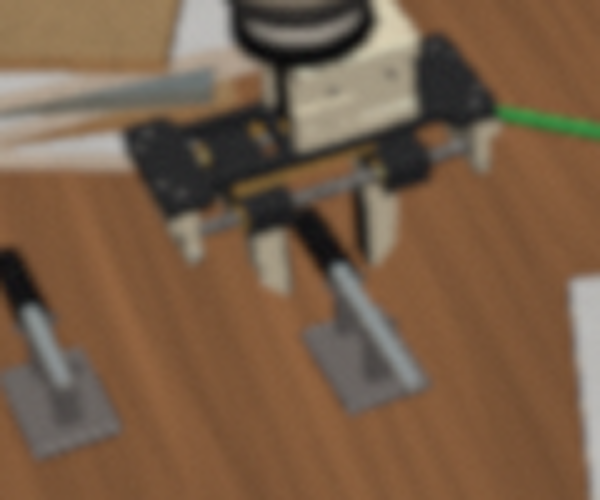

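The black handle lies between the open fingers, at crop (320,240). Now I close on it.

apply_moves([
  {"tx":0,"ty":0,"tz":0.002,"yaw":0,"grip":0},
  {"tx":0,"ty":0,"tz":0.002,"yaw":0,"grip":-0.4},
  {"tx":0,"ty":0,"tz":0.002,"yaw":0,"grip":-0.6},
  {"tx":0,"ty":0,"tz":0.002,"yaw":0,"grip":-0.8},
  {"tx":0,"ty":0,"tz":0.002,"yaw":0,"grip":-0.8},
  {"tx":0,"ty":0,"tz":0.002,"yaw":0,"grip":-0.8},
], force=40)

```text
time: 5.65
tool_pos: [0.441, -0.3034, 0.0259]
tool_rot: [3.141, 0.0, 1.667]
contact_force: [0.2, 0.1, 0.6]
opening: 0.0189
```

apply_moves([
  {"tx":0,"ty":0,"tz":-0.01,"yaw":0,"grip":-0.8},
  {"tx":0,"ty":0,"tz":-0.03,"yaw":0,"grip":-0.8},
  {"tx":0,"ty":0,"tz":-0.06,"yaw":0,"grip":-0.8},
  {"tx":0,"ty":0,"tz":-0.09,"yaw":0,"grip":-0.8},
  {"tx":0,"ty":0,"tz":-0.09,"yaw":0,"grip":-0.8},
])

```text
time: 6.28
tool_pos: [0.4419, -0.3043, 0.1184]
tool_rot: [3.138, 0.004, 1.667]
contact_force: [-0.4, -1.2, -1.7]
opening: 0.0189
```

```bash
python3 - <<'E'
from h import *
o=robot.observe();print(o['tool_pos'],o['tool_rot'],o['contact_force'],o['opening'])
p,d=robot.read_camera('side'); cv2.imwrite("pics/side3.png",cv2.resize(p[80:200,200:340,::-1],None,fx=4,fy=4,interpolation=2))
np.savez('pics/side3.npz',p=p,d=d)
p,d=robot.read_camera('top'); cv2.imwrite("pics/top3.png",p[:,:,::-1])
np.savez('pics/top3.npz',p=p,d=d)
yaw=np.deg2rad(12.85);ex=np.array([np.cos(yaw),np.sin(yaw)]);ey=np.array([-ex[1],ex[0]])
c=np.array([.5506,.1628]);pf=c+ex*.0054-ey*.04;pre=pf-ey*(.125+.03);print(pf,pre)
rows(np.array(o['tool_pos']),1.667,[[*pre,.118]],[np.pi/2+yaw])
E
```

```text
[ 0.44187933 -0.30433204  0.11844487] [3.13817828 0.00384523 1.66686521] [-0.37039126 -1.19016087 -1.71570943] 0.018909651771382412
[0.56476074 0.12500273] [ 0.59923264 -0.02611539]
tx 0.2618 ty 0.1833 tz 0.0004 yaw -0.1281
```

View pics/side3.png

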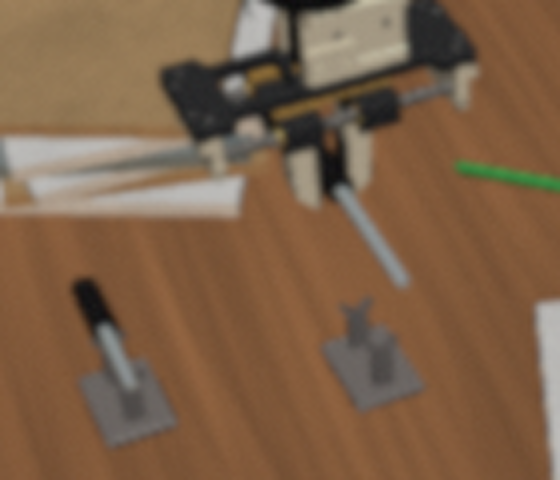

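View pics/top3.png

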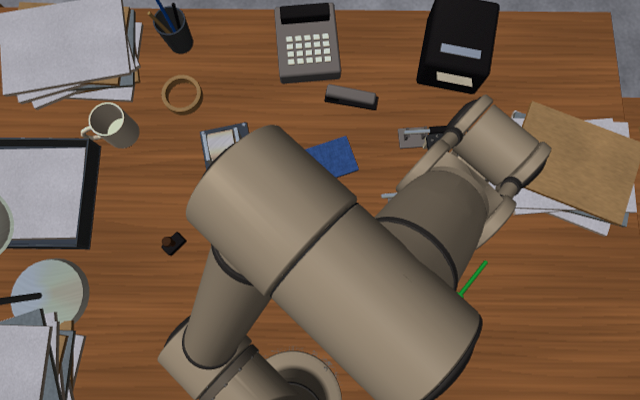

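apply_moves([
  {"tx":0.03,"ty":0.02,"tz":0,"yaw":-0.02,"grip":-0.8},
  {"tx":0.075,"ty":0.052,"tz":0,"yaw":-0.04,"grip":-0.8},
  {"tx":0.12,"ty":0.084,"tz":0,"yaw":-0.06,"grip":-0.8},
  {"tx":0.165,"ty":0.116,"tz":0,"yaw":-0.08,"grip":-0.8},
  {"tx":0.21,"ty":0.147,"tz":0,"yaw":-0.11,"grip":-0.8},
  {"tx":0.245,"ty":0.172,"tz":0,"yaw":-0.128,"grip":-0.8},
  {"tx":0.262,"ty":0.183,"tz":0,"yaw":-0.128,"grip":-0.8},
  {"tx":0.262,"ty":0.183,"tz":0,"yaw":-0.128,"grip":-0.8},
])

```text
time: 7.38
tool_pos: [0.5974, -0.0243, 0.1147]
tool_rot: [-3.14, -0.001, 1.796]
contact_force: [-0.3, -0.2, -1.0]
opening: 0.0185
```

apply_moves([
  {"tx":0,"ty":0,"tz":0.03,"yaw":0,"grip":-0.8},
  {"tx":0,"ty":0,"tz":0.06,"yaw":0,"grip":-0.8},
  {"tx":0,"ty":0,"tz":0.074,"yaw":0,"grip":-0.8},
  {"tx":0,"ty":0,"tz":0.074,"yaw":0,"grip":-0.8},
])

```text
time: 7.88
tool_pos: [0.597, -0.026, 0.0411]
tool_rot: [-3.139, -0.001, 1.793]
contact_force: [-0.6, -0.5, -0.2]
opening: 0.0189
```

```bash
python3 - <<'E'
from h import *
o=robot.observe();print(o['time'],o['tool_pos'],o['tool_rot'],o['contact_force'],o['opening'])
p,d=robot.read_camera('side'); cv2.imwrite("pics/side4.png",cv2.resize(p[180:350,200:380,::-1],None,fx=4,fy=3.5,interpolation=2))
np.savez('pics/side4.npz',p=p,d=d)
p,d=robot.read_camera('top'); cv2.imwrite("pics/top4.png",cv2.resize(p[80:250,160:360,::-1],None,fx=4,fy=3.5,interpolation=2))
np.savez('pics/top4.npz',p=p,d=d)
E
```

```text
7.875 [ 0.59700361 -0.02598474  0.04106406] [-3.13945502e+00 -7.80924885e-04  1.79340827e+00] [-0.59911291 -0.54285038 -0.15836884] 0.018871014856386138
```

View pics/side4.png

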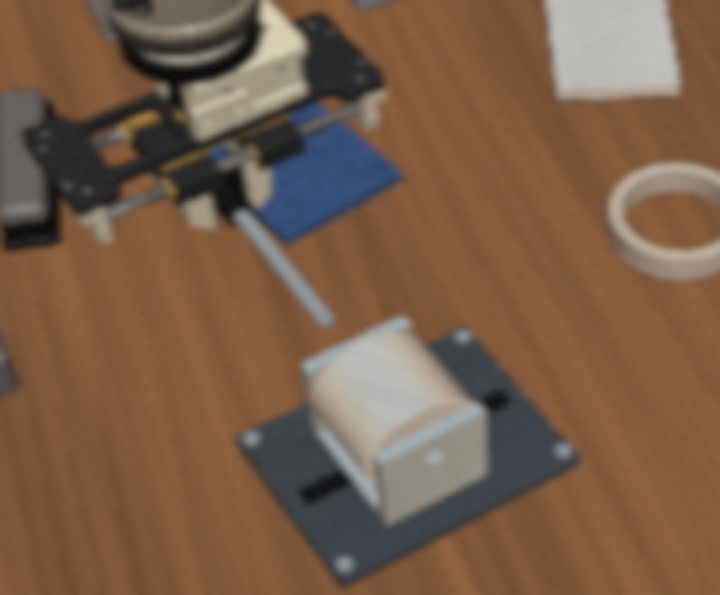

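View pics/top4.png

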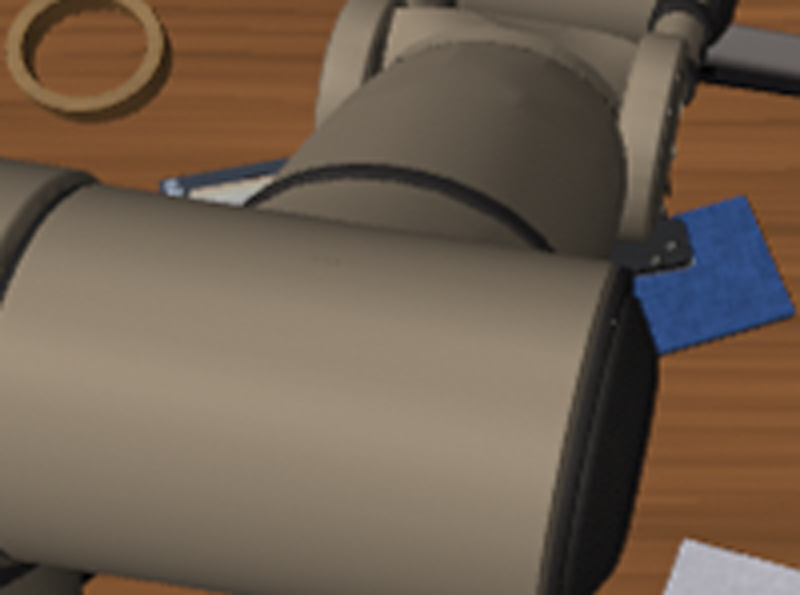

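```bash
cat > fit.py <<'E'
from h import *
from scipy.optimize import least_squares
def shaftmask(C,d,tool,yawt):
    u=np.array([np.cos(yawt),np.sin(yawt)]);v=np.array([-u[1],u[0]])
    D=C[...,:2]-tool[:2];t=D@u;s=D@v
    return (d>0)&(t>.032)&(t<.122)&(abs(s)<.015)&(abs(C[...,2]-tool[2]-.019)<.015)
def cyl(Q,r,u0):
    # axis: point at t=0 (s,z) + slopes ; return funcs
    u=np.array(u0);v=np.array([-u[1],u[0]]);m=Q.mean(0)
    t=(Q[:,:2]-m[:2])@u;s=(Q[:,:2]-m[:2])@v;z=Q[:,2]-m[2]
    f=lambda p:np.hypot(s-p[0]-p[2]*t,z-p[1]-p[3]*t)-r
    best=least_squares(f,[0,-r*.6,0,0],loss='soft_l1',f_scale=.001)
    p=best.x
    c=m+np.r_[v*p[0],p[1]]
    d=np.r_[u+v*p[2],p[3]]
    return c,d,np.sqrt(np.mean(best.fun**2)),len(Q)
E
python3 - <<'E'
from fit import *
o=robot.observe();yt=o['tool_rot'][2];T=o['tool_pos']
d=np.load('pics/side4.npz')['d'];C=cloud('side',d)
m=shaftmask(C,d,T,yt);c,dr,e,n=cyl(C[m],.005,[np.cos(yt),np.sin(yt)])
print('shaft pt',c,'dir',dr,'angle',np.rad2deg(np.arctan2(dr[1],dr[0])),e,n)
print('tool',yt*57.2958)
for nm,i in(('side',0),('side',4),('top',0)):
    d=np.load(f'pics/{nm}{i}.npz')['d'];C=cloud(nm,d)
    cen,yaw=((np.array([.55158,.16339]),np.deg2rad(13.03)) if nm=='side' else (np.array([.54975,.16224]),np.deg2rad(12.70)))
    ex=np.array([np.cos(yaw),np.sin(yaw)]);ey=np.array([-ex[1],ex[0]])
    D=C[...,:2]-cen;x=D@ex;y=D@ey
    k=(d>0)&(abs(y)<.026)&(C[...,2]>.068)&(C[...,2]<.105)&(abs(x)<.045)
    q=C[k]
    if k.sum()<50: continue
    rc,rd,re,rn=cyl(q,.035,ey)
    print(nm,i,'roll pt',rc,'ang',np.rad2deg(np.arctan2(rd[1],rd[0]))-90,re,rn,'local x',(rc[:2]-cen)@ex,'z',rc[2], 'slope z',rd[3-1])
    if nm=='side':
        print('  shaft axis tip-ward rel roll local x', (c[:2]+dr[:2]*.06-rc[:2])@ex,'at mid',(c[:2]-rc[:2])@ex, 'z',c[2])
        w=(d>0)&(C[...,2]>.0775)&(C[...,2]<.0865)&(abs(x)<.05)&(abs(abs(y)-.0365)<.004)
        for s in(-1,1):
            kk=w&(y*s>0);print('  plate',s,kk.sum(),np.percentile(x[kk],[0,2,98,100])*1000)
E
```

```text
shaft pt [0.57944379 0.05059752 0.05968685] dir [-0.2238432   0.97462828 -0.01869061] angle 102.93482347878252 0.0014492799925737926 151
tool 102.79382527331627
side 0 roll pt [0.556348   0.1649242  0.06191012] ang 13.006545986158983 0.001311906542962509 723 local x 0.004991136778402476 z 0.06191012414066074 slope z -0.00023616334534325888
  shaft axis tip-ward rel roll local x -0.0031754416854586813 at mid -0.0032751105615233442 z 0.05968685269172264
  plate -1 74 [-25.67927595 -24.26613527  35.40694866  36.49562204]
  plate 1 124 [-25.05475518 -24.48136378  35.57420138  36.94136388]
side 4 roll pt [0.55620143 0.16493701 0.06183518] ang 13.423170234824369 0.0013407385938700937 722 local x 0.004851226517909387 z 0.061835183110721226 slope z -0.0038936221134856378
  shaft axis tip-ward rel roll local x -0.003035531424965592 at mid -0.003135200301030255 z 0.05968685269172264
  plate -1 70 [-25.81647488 -25.56190238  35.39633494  36.5689141 ]
  plate 1 123 [-25.14783929 -24.37206009  35.49865095  36.39539589]
top 0 roll pt [0.55568997 0.16356927 0.06158863] ang 13.230383374948545 0.001547412912509891 685 local x 0.006086882814332306 z 0.06158863171424106 slope z -0.0015224378466086963
```

apply_moves([
  {"tx":0.005,"ty":0.0015,"tz":-0.001,"yaw":0,"grip":-0.8},
  {"tx":0.01,"ty":0.0031,"tz":-0.0025,"yaw":-0.002,"grip":-0.8},
  {"tx":0.015,"ty":0.0031,"tz":-0.0025,"yaw":-0.002,"grip":-0.8},
  {"tx":0.015,"ty":0.0031,"tz":-0.0025,"yaw":-0.002,"grip":-0.8},
  {"tx":0.015,"ty":0.0031,"tz":-0.0025,"yaw":-0.002,"grip":-0.8},
])

```text
time: 8.6
tool_pos: [0.5976, -0.0096, 0.0444]
tool_rot: [3.142, 0.0, 1.797]
contact_force: [0.2, 0.1, -0.4]
opening: 0.0189
```

```bash
cat > meas.py <<'E'
from fit import *
import sys
i=sys.argv[1]
o=robot.observe();yt=o['tool_rot'][2];T=o['tool_pos'];print(o['time'],T,o['tool_rot'],o['contact_force'],o['opening'])
ds=[];img=None
for k in range(3):
    p,d=robot.read_camera('side');ds.append(d)
cv2.imwrite(f"pics/side{i}.png",cv2.resize(p[220:320,240:350,::-1],None,fx=6,fy=6,interpolation=2))
np.savez(f'pics/side{i}.npz',p=p,d=d)
cen,yaw=(np.array([.55158,.16339]),np.deg2rad(13.03))
ex=np.array([np.cos(yaw),np.sin(yaw)]);ey=np.array([-ex[1],ex[0]])
S=[];Rr=[]
for d in ds:
    C=cloud('side',d)
    D=C[...,:2]-cen;x=D@ex;y=D@ey
    m=shaftmask(C,d,T,yt)&(y<-.043);S.append(C[m])
    k=(d>0)&(abs(y)<.026)&(C[...,2]>.068)&(C[...,2]<.105)&(abs(x)<.045);Rr.append(C[k])
c,dr,e,n=cyl(np.vstack(S),.005,[np.cos(yt),np.sin(yt)])
rc,rd,re,rn=cyl(np.vstack(Rr),.035,ey)
t=np.vstack(S);tip=((t[:,:2]-cen)@ey).max();my=(c[:2]-cen)@ey
print('tip local y',tip*1000,'mean y',my*1000,'shaft ang',np.rad2deg(np.arctan2(dr[1],dr[0]))-90,'slope',dr[2],'n',n,e)
for yy in(my,-.04,.04):
    P=c+dr*(yy-my);print('at y',round(yy*1000,1),'dx mm',((P[:2]-rc[:2])@ex)*1000,'z',P[2]*1000)
print('roll x',(rc[:2]-cen)@ex*1000,rc[2])
E
python3 meas.py 5
```

```text
8.6 [ 0.59756281 -0.00963336  0.04437946] [3.14156188e+00 1.31682716e-05 1.79704951e+00] [ 0.19489531  0.0879805  -0.41076044] 0.01892785754783936
tip local y -57.265562840990846 mean y -99.83739381140332 shaft ang 12.946312883910608 slope -0.0020021189844634086 n 467 0.001429560478681915
at y -99.8 dx mm 0.9960852980874704 z 63.10908037000165
at y -40.0 dx mm 1.083484708757009 z 62.98927878787103
at y 40.0 dx mm 1.2003339297575266 z 62.829109269113964
roll x 4.9733575110165065 0.0619381406000044
```

View pics/side5.png

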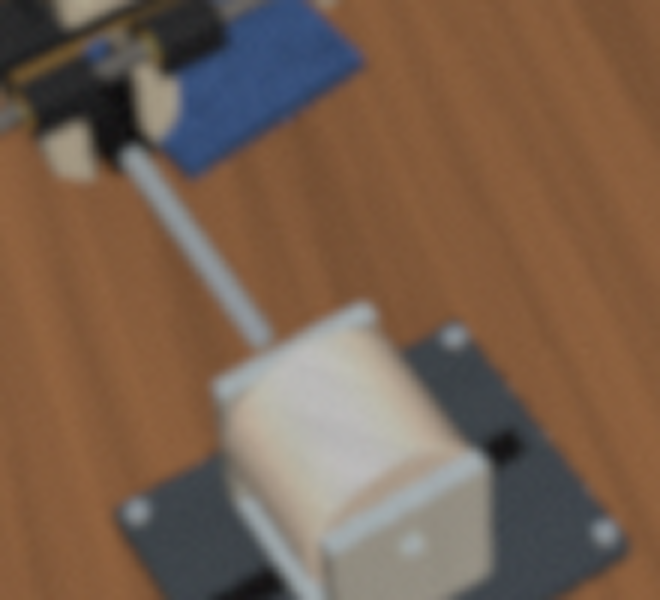

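The side view shows the tip, at crop (265,340), just short of the near plate and aimed at the eye. It is 1 mm off in x and z, so I correct that and advance slowly.

apply_moves([
  {"tx":0.003,"ty":-0.001,"tz":0.001,"yaw":0,"grip":-0.8},
  {"tx":0.006,"ty":-0.001,"tz":0.001,"yaw":0,"grip":-0.8},
  {"tx":0.009,"ty":-0.001,"tz":0.001,"yaw":0,"grip":-0.8},
  {"tx":0.012,"ty":-0.001,"tz":0.001,"yaw":0,"grip":-0.8},
  {"tx":0.015,"ty":-0.001,"tz":0.001,"yaw":0,"grip":-0.8},
  {"tx":0.017,"ty":-0.001,"tz":0.001,"yaw":0,"grip":-0.8},
  {"tx":0.019,"ty":-0.001,"tz":0.001,"yaw":0,"grip":-0.8},
  {"tx":0.019,"ty":-0.001,"tz":0.001,"yaw":0,"grip":-0.8},
])

```text
time: 9.75
tool_pos: [0.5923, 0.0087, 0.0434]
tool_rot: [3.142, -0.0, 1.797]
contact_force: [0.3, -0.7, -0.5]
opening: 0.0189
```

```bash
python3 meas.py 6
```

```text
9.75 [0.5923186  0.00871094 0.0433744 ] [ 3.14157166e+00 -6.96721268e-05  1.79696787e+00] [ 0.32777705 -0.68284362 -0.53713815] 0.018854238158111724
tip local y -51.31922692442018 mean y -89.5779460651884 shaft ang 12.899508071692622 slope -0.006929275874028991 n 396 0.0013775330338773896
at y -89.6 dx mm 0.05394583178978812 z 62.139909828783196
at y -40.0 dx mm 0.16686025053175385 z 61.79637056322977
at y 40.0 dx mm 0.3490612938641054 z 61.24202849330745
roll x 4.952741953875484 0.06185178224395381
```

apply_moves([
  {"tx":0.003,"ty":0,"tz":0,"yaw":0,"grip":-0.8},
  {"tx":0.006,"ty":0,"tz":0,"yaw":0,"grip":-0.8},
  {"tx":0.009,"ty":0,"tz":0,"yaw":0,"grip":-0.8},
  {"tx":0.012,"ty":0,"tz":0,"yaw":0,"grip":-0.8},
  {"tx":0.012,"ty":0,"tz":0,"yaw":0,"grip":-0.8},
])

```text
time: 10.52
tool_pos: [0.5896, 0.0206, 0.0434]
tool_rot: [3.142, -0.0, 1.797]
contact_force: [0.2, 0.7, -1.2]
opening: 0.0186
```

apply_moves([
  {"tx":0.006,"ty":0,"tz":0,"yaw":0,"grip":-0.8},
  {"tx":0.012,"ty":0,"tz":0,"yaw":0,"grip":-0.8},
  {"tx":0.018,"ty":0,"tz":0,"yaw":0,"grip":-0.8},
  {"tx":0.024,"ty":0,"tz":0,"yaw":0,"grip":-0.8},
  {"tx":0.03,"ty":0,"tz":0,"yaw":0,"grip":-0.8},
  {"tx":0.036,"ty":0,"tz":0,"yaw":0,"grip":-0.8},
  {"tx":0.042,"ty":0,"tz":0,"yaw":0,"grip":-0.8},
  {"tx":0.042,"ty":0,"tz":0,"yaw":0,"grip":-0.8},
])

```text
time: 11.52
tool_pos: [0.5801, 0.0617, 0.0434]
tool_rot: [3.142, -0.0, 1.797]
contact_force: [0.1, -0.1, -0.5]
opening: 0.0186
```

```bash
python3 meas.py 7
```

```text
11.525 [0.58014039 0.06170001 0.04337729] [ 3.14157112e+00 -9.45124222e-05  1.79744284e+00] [ 0.14995149 -0.11704969 -0.5067169 ] 0.018599691550694318
tip local y -51.19363235119678 mean y -62.552434907966884 shaft ang 13.39446606627699 slope 0.006316749485312898 n 114 0.0012628018302845933
at y -62.6 dx mm 0.03394556092472148 z 62.396304285132835
at y -40.0 dx mm -0.10951615414693258 z 62.53876236673028
at y 40.0 dx mm -0.6184162907647174 z 63.04410232555532
roll x 4.891965377083057 0.06187648988695174
```

View pics/side7.png

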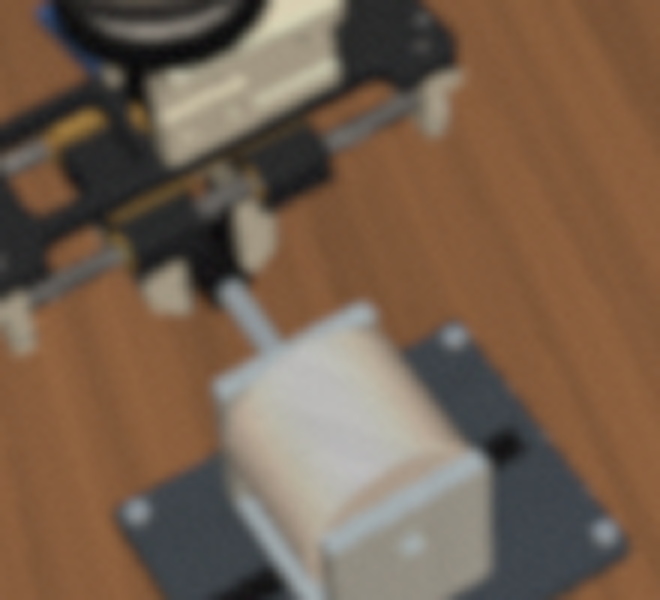

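apply_moves([
  {"tx":0.004,"ty":0,"tz":0,"yaw":0,"grip":-0.8},
  {"tx":0.007,"ty":0,"tz":0,"yaw":0,"grip":-0.8},
  {"tx":0.01,"ty":0,"tz":0,"yaw":0,"grip":-0.8},
  {"tx":0.012,"ty":0,"tz":0,"yaw":0,"grip":-0.8},
  {"tx":0.014,"ty":0,"tz":0,"yaw":0,"grip":-0.8},
  {"tx":0.016,"ty":0,"tz":0,"yaw":0,"grip":-0.8},
  {"tx":0.018,"ty":0,"tz":0,"yaw":0,"grip":-0.8},
  {"tx":0.018,"ty":0,"tz":0,"yaw":0,"grip":-0.8},
])

```text
time: 12.68
tool_pos: [0.5762, 0.0789, 0.0434]
tool_rot: [3.142, -0.0, 1.797]
contact_force: [-0.1, -0.3, -0.1]
opening: 0.0186
```

Still no force, so I go on.

apply_moves([
  {"tx":0.003,"ty":0,"tz":0,"yaw":0,"grip":-0.8},
  {"tx":0.006,"ty":0,"tz":0,"yaw":0,"grip":-0.8},
  {"tx":0.009,"ty":0,"tz":0,"yaw":0,"grip":-0.8},
  {"tx":0.012,"ty":0,"tz":0,"yaw":0,"grip":-0.8},
  {"tx":0.015,"ty":0,"tz":0,"yaw":0,"grip":-0.8},
  {"tx":0.015,"ty":0,"tz":0,"yaw":0,"grip":-0.8},
])

```text
time: 13.42
tool_pos: [0.5728, 0.0936, 0.0434]
tool_rot: [3.142, -0.0, 1.797]
contact_force: [0.3, 0.5, -0.8]
opening: 0.0188
```

```bash
python3 - <<'E'
from h import *
p,d=robot.read_camera('side'); cv2.imwrite("pics/side8.png",cv2.resize(p[220:340,240:350,::-1],None,fx=6,fy=5,interpolation=2))
E
```

```text
(no output)
```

View pics/side8.png

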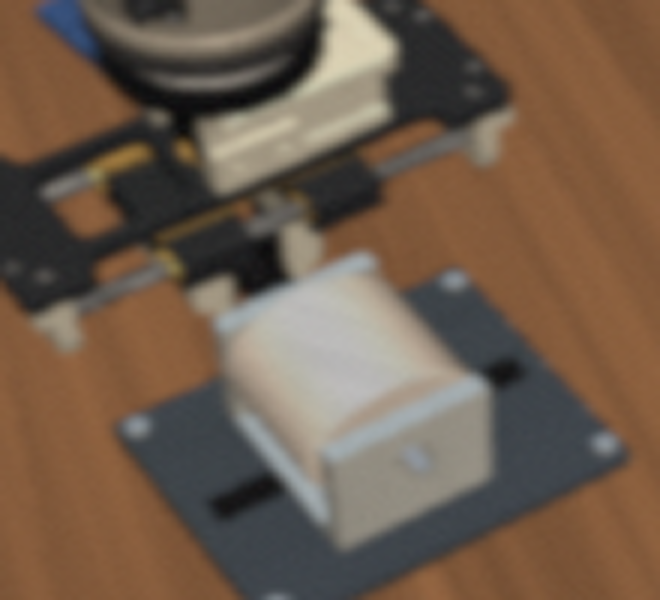

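The tip has come out of the far eye, at crop (415,460). The last few millimetres go gently, until the collar makes contact.

apply_moves([
  {"tx":0.001,"ty":0,"tz":0,"yaw":0,"grip":-0.8},
  {"tx":0.002,"ty":0,"tz":0,"yaw":0,"grip":-0.8},
  {"tx":0.003,"ty":0,"tz":0,"yaw":0,"grip":-0.8},
  {"tx":0.004,"ty":0,"tz":0,"yaw":0,"grip":-0.8},
  {"tx":0.005,"ty":0,"tz":0,"yaw":0,"grip":-0.8},
  {"tx":0.005,"ty":0,"tz":0,"yaw":0,"grip":-0.8},
], force=25)

```text
time: 14.22
tool_pos: [0.5717, 0.0984, 0.0434]
tool_rot: [3.142, -0.0, 1.797]
contact_force: [-0.5, -0.5, -1.1]
opening: 0.0191
```

apply_moves([
  {"tx":0.0007,"ty":0,"tz":0,"yaw":0,"grip":-0.8},
  {"tx":0.0014,"ty":0,"tz":0,"yaw":0,"grip":-0.8},
  {"tx":0.002,"ty":0,"tz":0,"yaw":0,"grip":-0.8},
  {"tx":0.002,"ty":0,"tz":0,"yaw":0,"grip":-0.8},
])

```text
time: 14.72
tool_pos: [0.5712, 0.1002, 0.0433]
tool_rot: [-3.142, -0.0, 1.797]
contact_force: [0.3, -0.5, -0.9]
opening: 0.0191
```

apply_moves([
  {"tx":0.0005,"ty":0,"tz":0,"yaw":0,"grip":-0.8},
  {"tx":0.001,"ty":0,"tz":0,"yaw":0,"grip":-0.8},
  {"tx":0.0015,"ty":0,"tz":0,"yaw":0,"grip":-0.8},
  {"tx":0.0015,"ty":0,"tz":0,"yaw":0,"grip":-0.8},
])

```text
time: 15.22
tool_pos: [0.5709, 0.1017, 0.0434]
tool_rot: [3.142, -0.0, 1.797]
contact_force: [1.6, 0.3, -0.6]
opening: 0.0193
```

apply_moves([
  {"tx":0.0005,"ty":0,"tz":0,"yaw":0,"grip":-0.8},
  {"tx":0.001,"ty":0,"tz":0,"yaw":0,"grip":-0.8},
  {"tx":0.001,"ty":0,"tz":0,"yaw":0,"grip":-0.8},
])

```text
time: 15.6
tool_pos: [0.5707, 0.1027, 0.0434]
tool_rot: [3.142, -0.0, 1.797]
contact_force: [-0.0, 0.1, -1.7]
opening: 0.0191
```

```bash
python3 - <<'E'
from h import *
p,d=robot.read_camera('side'); cv2.imwrite("pics/side9.png",cv2.resize(p[250:330,260:340,::-1],None,fx=7,fy=7,interpolation=2))
E
```

```text
(no output)
```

View pics/side9.png

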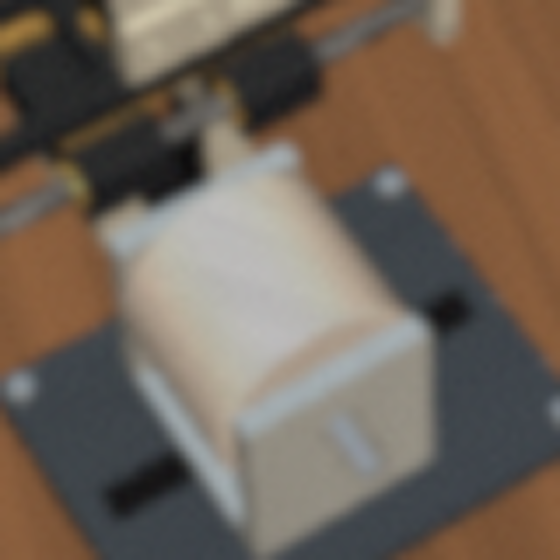

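apply_moves([
  {"tx":0.0005,"ty":0,"tz":0,"yaw":0,"grip":-0.8},
  {"tx":0.001,"ty":0,"tz":0,"yaw":0,"grip":-0.8},
  {"tx":0.0015,"ty":0,"tz":0,"yaw":0,"grip":-0.8},
  {"tx":0.0015,"ty":0,"tz":0,"yaw":0,"grip":-0.8},
])

```text
time: 16.15
tool_pos: [0.5704, 0.1041, 0.0434]
tool_rot: [3.142, 0.0, 1.797]
contact_force: [-0.1, -0.5, -1.2]
opening: 0.0193
```

```bash
python3 - <<'E'
from h import *
cen,yaw=(np.array([.55158,.16339]),np.deg2rad(13.03))
ex=np.array([np.cos(yaw),np.sin(yaw)]);ey=np.array([-ex[1],ex[0]])
for y in(.04,.055,.06): print(y,proj('side',[*(cen+ex*.005+ey*y),.062]))
o=robot.observe();print('tool local y',(o['tool_pos'][:2]-cen)@ey,o['contact_force'])
p,d=robot.read_camera('side');C=cloud('side',d)
D=C[...,:2]-cen;x=D@ex;y=D@ey
k=(d>0)&(abs(x-.005)<.007)&(y>.043)&(C[...,2]>.055)&(C[...,2]<.072)
print('tip y',k.sum(),np.sort(y[k])[-8:])
k=(d>0)&(abs(x-.005)<.025)&(abs(y-.04)<.006)&(C[...,2]>.03)&(C[...,2]<.055);print('far face y',np.median(y[k]),k.sum())
E
```

```text
0.04 [310.25494093 308.00790239]
0.055 [315.76807443 311.9880145 ]
0.06 [317.62734107 313.33028014]
tool local y -0.062035212805558064 [-0.10028504 -0.52858603 -1.20052764]
tip y 43 [0.05760064 0.05775302 0.05810773 0.05816473 0.05829945 0.05892847
 0.05935859 0.05999251]
far face y 0.03938380037862253 104
```

apply_moves([
  {"tx":0.0005,"ty":0,"tz":0,"yaw":0,"grip":-0.8},
  {"tx":0.001,"ty":0,"tz":0,"yaw":0,"grip":-0.8},
  {"tx":0.001,"ty":0,"tz":0,"yaw":0,"grip":-0.8},
])

```text
time: 16.58
tool_pos: [0.5704, 0.1042, 0.0434]
tool_rot: [3.142, 0.001, 1.797]
contact_force: [0.6, -5.1, -1.7]
opening: 0.0188
```

apply_moves([
  {"tx":0.0005,"ty":0,"tz":0,"yaw":0,"grip":-0.8},
  {"tx":0.001,"ty":0,"tz":0,"yaw":0,"grip":-0.8},
  {"tx":0.001,"ty":0,"tz":0,"yaw":0,"grip":-0.8},
])

```text
time: 16.95
tool_pos: [0.5704, 0.1043, 0.0433]
tool_rot: [-3.142, 0.002, 1.797]
contact_force: [1.4, -10.5, -1.4]
opening: 0.0193
```

Force rises to about 10 N with no further travel, so the collar is seated. I relax the push, lower about 1 mm and open.

apply_moves([
  {"tx":-0.0014,"ty":0,"tz":0.0005,"yaw":0,"grip":-0.8},
  {"tx":-0.0014,"ty":0,"tz":0.0012,"yaw":0,"grip":-0.8},
  {"tx":-0.0014,"ty":0,"tz":0.0012,"yaw":0,"grip":-0.8},
  {"tx":-0.0014,"ty":0,"tz":0.0012,"yaw":0,"grip":-0.5},
  {"tx":-0.0014,"ty":0,"tz":0.0012,"yaw":0,"grip":-0.2},
  {"tx":-0.0014,"ty":0,"tz":0.0012,"yaw":0,"grip":0},
  {"tx":-0.0014,"ty":0,"tz":0.0012,"yaw":0,"grip":0},
  {"tx":-0.0014,"ty":0,"tz":0.0012,"yaw":0,"grip":0},
])

```text
time: 17.95
tool_pos: [0.5702, 0.1048, 0.0422]
tool_rot: [3.142, -0.0, 1.797]
contact_force: [1.0, 0.5, -0.5]
opening: 0.0458
```

apply_moves([
  {"tx":0,"ty":0,"tz":-0.01,"yaw":0,"grip":0},
  {"tx":0,"ty":0,"tz":-0.03,"yaw":0,"grip":0},
  {"tx":0,"ty":0,"tz":-0.07,"yaw":0,"grip":0},
  {"tx":0,"ty":0,"tz":-0.12,"yaw":0,"grip":0},
  {"tx":-0.05,"ty":0,"tz":-0.15,"yaw":0,"grip":0},
  {"tx":-0.1,"ty":0,"tz":-0.15,"yaw":0,"grip":0},
  {"tx":-0.16,"ty":0,"tz":-0.15,"yaw":0,"grip":0},
  {"tx":-0.22,"ty":0,"tz":-0.15,"yaw":0,"grip":0},
])

```text
time: 18.95
tool_pos: [0.6198, -0.1114, 0.1933]
tool_rot: [3.14, 0.0, 1.797]
contact_force: [0.3, 0.1, 0.2]
opening: 0.0459
```

```bash
python3 - <<'E'
from h import *
cen,yaw=(np.array([.55158,.16339]),np.deg2rad(13.03))
ex=np.array([np.cos(yaw),np.sin(yaw)]);ey=np.array([-ex[1],ex[0]])
p,d=robot.read_camera('side');C=cloud('side',d)
q,dt=robot.read_camera('top')
D=C[...,:2]-cen;x=D@ex;y=D@ey
k=(d>0)&(abs(x-.005)<.007)&(y>.043)&(C[...,2]>.055)&(C[...,2]<.072)
print('tip y',k.sum(),np.sort(y[k])[-8:],'z',np.median(C[k][:,2]))
a=cv2.resize(p[240:340,250:350,::-1],(400,400),interpolation=2);b=cv2.resize(q[80:220,170:310,::-1],(400,400),interpolation=2)
cv2.imwrite("pics/fin.png",np.hstack([a,b]));cv2.imwrite('pics/finside.png',p[:,:,::-1])
print(robot.observe()['time'])
E
```

```text
tip y 41 [0.05696963 0.05732848 0.05832408 0.05862536 0.05895851 0.0591097
 0.05988375 0.06082964] z 0.06405253189186082
19.05
```

View pics/fin.png

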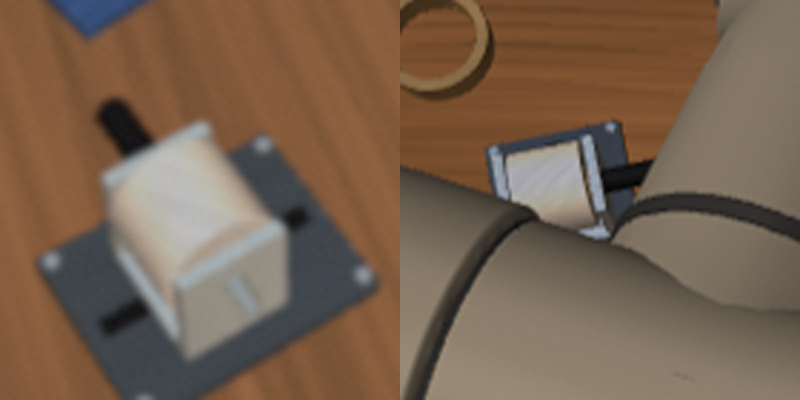

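View pics/finside.png

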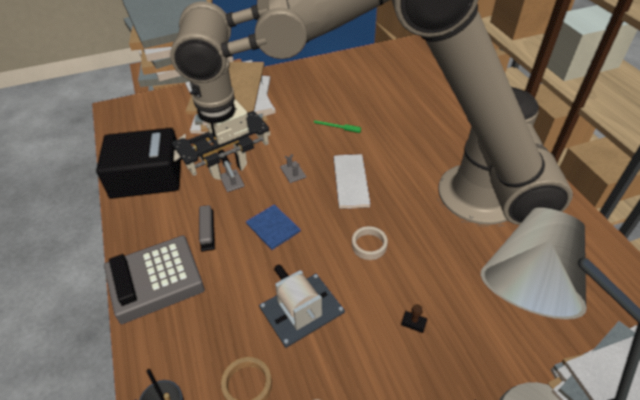

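The handle sits against the near plate and the tip sticks out about 20 mm past the far plate. The spare is in its rest and the gripper is clear. Handing in.

```bash
python3 -c "
from cell import robot
print(robot.hand_in())"
```

```text
the job is handed in; nothing more can be done
None
```

I locked the paper roll in its dispenser with the long spindle and handed the job in at about 19 s, well under the 61 s limit.

- **Pick-up:** I lifted the long spindle by its black handle straight out of its rest.
- **Finding the eye:** I found it by fitting the roll and plates in the depth images. The carrier sits about 5 mm to the +x side of mid-base.
- **Insertion:** I corrected the spindle's position by about 3 mm, then 1 mm, and slid it in without any noticeable force. At the end of the travel the force rose from 5 to 10 N with no further movement. I took that as the collar seating, eased off and released.

**Last checks:**
- **Tip:** it sticks out about 20 mm past the far plate, which matches the expected 100 mm shaft minus 80 mm between the plates.
- **Handle:** it looks flush against the near plate in both views.
- **Spare spindle:** I did not touch it. In the last side view it is partly hidden by the gripper, but its visible part lies in its rest.
- **Green look-alike:** it was not touched.
- **Gripper:** it is clear of everything, with no contact force.

**What disagreed:** the collar seated 3–4 mm later than I first estimated from the camera measurements. I went by the contact force and the tip position instead. The top camera was mostly blocked by the arm, so alignment relied on the side view.

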